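# Set the depth stop to the bush and lock it

## Task

Set the stop stand to the steel bush standing on its anvil: gently lower the stop rod until its nose rests on the bush in firm contact, without pressing hard (keep under about 12 N) or shifting the bush. Then swing the clamp lever fully over to its end stop, so that the rod is locked while still touching the bush, and let go. Leave the vee block, the tin and the brass drift beside the stand where they are.

Things in the scene. Friction and masses are not known exactly. Their poses are not given: they have to be found in the camera images.
- stand: Fixed grey cast stand, base plate 190 x 130 x 16 mm. Origin on the bench, on the stop rod's axis; z up; -x faces roughly the robot. Base spans x -73 to +117, y -65 to +65 mm. A 32 mm column, 174 mm tall, stands at x +83 mm and carries an arm to a round boss (44 mm across, 118 to 158 mm above the bench) in which the rod slides.
- rod_head (a point): Centre of the flat top face of the rod's knurled round head (36 mm across, 25 mm high), 250 mm above the bench with the rod fully up; moves with the rod. The nose's lower face is 145 mm below this point, plus an unknown 0 to 28 mm by which the nose is screwed out (fixed during the job): the height at which it meets the bush must be felt.
- clamp_lever (a joint): Angle of the cam clamp lever, rad: 0 = open, pointing to the stand's -x; swings level, counter-clockwise seen from above, to the stand's -y, up to its end stop at 1.5 = locked. Stiff, about 1 to 2 N at the ball; past about 0.7 the cam bites on the rod and it takes up to about 12 N. Stays where left.
- lever_ball (a point): Centre of the black ball (22 mm across) on the upright stem (9 mm thick) at the lever's end, 95 mm from the hinge axis, 166 mm above the bench. The lever is a 9 mm round bar 142 mm above the bench.
- lever_hinge (a point): On the vertical hinge axis of the clamp lever, 34 mm in front of the rod's axis (stand's -x), 142 mm above the bench.
- bush: Loose steel bush, a thick ring 42 mm across with an 18 mm bore, 36 mm high, 0.22 kg, standing upright on the anvil under the rod. Origin at the centre of its underside.
- stop_rod: Vertical stop rod, 16 mm round. Origin on its axis, at bench level when fully up; drops as it is lowered (travel 50 mm). Stiff slide: a push of about 3 N lowers it, 9 N raises it, it stays where left, until the clamp locks it. Its nose, a rubber-faced disc 30 mm across (gives about 0.7 mm under 15 N), is screwed out by an unknown amount: see rod_head.
- v_block: Bystander: loose steel vee block 50 x 48 x 40 mm beside the stand. Origin at the centre of its underside.
- paste_tin: Bystander: loose round red tin 54 mm across, 31 mm high, beside the stand. Origin at the centre of its underside.
- drift_brass: Bystander: loose octagonal brass bar 18 x 150 x 16 mm lying in front and to the left of the stand. Origin at the centre of its underside.
- anvil (a point): Centre of the top of the round steel anvil (68 mm across, 22 mm above the bench) on the stand's base, straight under the stop rod.
There are look-alikes about, which are no part of the job. Leave any black or turquoise look-alike of the bush alone.

How it is judged:
By the outcome, as a careful person would: the job done as asked, in the order asked, and still so for the second after the job is handed in, with the robot touching nothing.
It also fails if it takes over 61 s, if anything falls off the work surface, if the arm or the gripper's body presses on something with over 40 N, if the wrist force passes 120 N, or if a joint passes its speed limit or range.

## Robot

A 6-joint arm with a two-finger parallel gripper is mounted at the origin on a cart in front of the work surface, level with it; the furniture and walls round the work are solid. World frame = base frame: x ahead of the robot, y to its left, z up, the work surface at z = 0. Lengths are in m, angles in rad, forces in N, time in s.
With the tool pointing down it reaches from about 0.325 to 0.9 m from the base axis. Payload 6.1 kg.
Tool frame: the origin (TCP) lies midway between the tips of the shut fingers; the grasp point (between the pads) lies 19 mm behind it; z points along the fingers, y is the direction in which the jaws open and shut (so a half turn about z gives the same grasp; the last joint's range is limited). The gripper opens to 87 mm and grips with 3 to 60 N. Pads are 19 mm wide; open, the fingers measure 117 mm over their backs; the gripper's body (75 mm by 190 mm) begins 51 mm behind the grasp point.
Start: joints at [1.138, 0.22, 1.526, -0, 1.395, -0.126], TCP at [0.189, 0.596, 0.223] pointing down, gripper open.
Joint ranges: [-2.98, 2.98], [-0.91, 2.08], [0.09, 2.57], [-1.24, 4.39], [0.2, 2.65], [-2.68, 2.68]. Speed limits (rad/s): [2.57, 2.57, 3.01, 3.14, 3.14, 3.14].

## Interface

Orientations are given as a rotation vector (axis times angle).
In Python, from bench import state, camera, hand_in gives the robot as it stands.
- The arm moves only by the tool apply_moves, never from a script. Its argument "deltas" is text: rows parted by semicolons, each of 7 numbers parted by spaces: the opening, from -1 (shut) to 1 (fully open), then the shift along the tool's x, y, z in m, then the turn, a rotation vector about the tool's x, y, z in degrees. A call has exactly 8 rows; each row shifts and turns the commanded pose from where the row before left it, along the tool's axes as they then stand; what a row does not reach is not made up. A row lasts 1/10 s, in which the tool goes at most 50 mm and 8.59 degrees, less where a joint would pass 70% of its speed; a pose out of reach is approached as far as the arm can. A call is refused whole if a number of a shift passes 0.05 or a number of a turn 8.59, either way. A call with a gripper value outside its range is refused whole. The fingers move at their own pace and stop on an object; "newtons" is the grip in N (left out, the last holds). Time passes only in rows, so rows that do not move let the fingers close, or fill a call up. It gives the time, the measured TCP pose, the force and the opening at its end, in the units of the state.
- state(): the state, without advancing time (a new reading comes with each control period).
- camera(name): name is "scene" or "top"; returns a dict with "img" (420x560x3 uint8, blue, green, red), "depth" (420x560 float32, m along the optical axis (not along the pixel's ray), 0 where there is no reading), "fx", "fy", "cx", "cy" (pixels), "R" (3x3) and "t" (3): a world point X has camera coordinates R X + t. Camera axes: x right, y down, z forward; pixel columns grow to the right and rows downward; lengths in m; the calibration is good to about 2 mm. A picture is of the moment at which its call begins.
- hand_in(): hands the job in, once; it reports no verdict.
The state is a dict: "t": time; "qpos": joint angles; "dq": joint speeds; "joint_torque": joint torques, N m; "position": TCP position; "eef_rot": TCP orientation; "ft_force": force on the tool from outside, world axes, zero at the start; "torque": the same for the moment, N m; "finger_gap": opening from 0.0 (shut) to 1.0 (fully open).
Only numpy, scipy, OpenCV 4.12 (cv2) and the standard library are available. Lean on these libraries where they do the work, as an engineer would, in place of code of your own. Each camera call takes 0.05 s, during which the arm holds its last target.

## Working session

There is one attempt and no reset: what is moved stays moved. The work goes in short steps, Python scripts to look and compute and a tool call to move; the robot and the scene stay as the last step left them, time stands still between calls to the robot, and variables do not carry over. Pictures are saved under pics/ and viewed, and the job is handed in when it is done.

Besides the shell and the picture viewer there is one more tool, called after ">>>" by a JSON object that holds its "api" and its "payload", one argument or row to a line. apply_moves: Moves the arm, as the interface text tells. Its arguments: {"type":"object","properties":{"deltas":{"type":"string"},"newtons":{"type":"number"}},"required":["deltas"]}

```bash
ls; mkdir -p pics
python3 - <<'E'
from bench import state,camera
import cv2,numpy as np,pickle
s=state()
for k in s: print(k,np.round(s[k],4))
for n in("scene","top"):
    c=camera(n); pickle.dump(c,open(n+"0.pkl","wb")); cv2.imwrite(f"pics/{n}0.png",c["img"])
    print(n,c["fx"],c["cx"],c["cy"],np.round(c["R"],3).tolist(),c["t"], "campos",-np.array(c["R"]).T@c["t"])
E
```

```text
pics
t 0.0
qpos [ 1.1379  0.2213  1.5276 -0.      1.3947 -0.1261]
dq [ 0.0003  0.0005 -0.0002 -0.0004 -0.0004 -0.0002]
joint_torque [ 1.50000e-03 -4.94606e+01 -3.87390e+01  7.01000e-02  5.71000e-02
 -1.00000e-04]
position [0.1885 0.5952 0.2214]
eef_rot [-4.8000e-01 -3.1042e+00  3.0000e-03]
ft_force [-0.3174 -0.465  -0.974 ]
torque [-0.0103 -0.0342  0.0223]
finger_gap 0.997
scene 544.1245175754519 274.4728518945888 207.85474871480918 [[0.706, -0.708, 0.02], [-0.418, -0.44, -0.795], [0.572, 0.553, -0.606]] [-0.31622661  0.41037563  0.75219238] campos [-0.03530633 -0.4590955   0.78878742]
top 539.6044357730406 282.0657380769507 211.27334848126264 [[-0.002, -1.0, 0.01], [-0.984, 0.0, -0.181], [0.181, -0.01, -0.984]] [0.10622341 0.56874939 1.13463957] campos [0.35472974 0.11753893 1.21758682]
```

View pics/scene0.png

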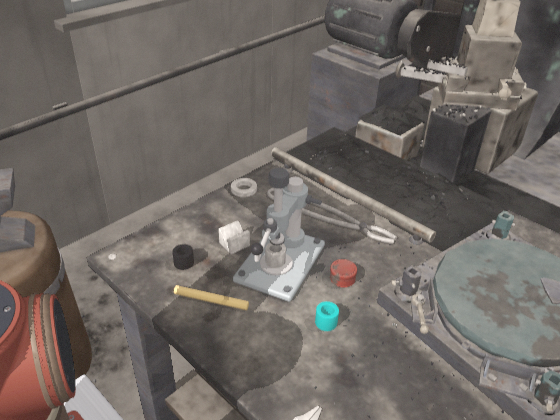

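View pics/top0.png

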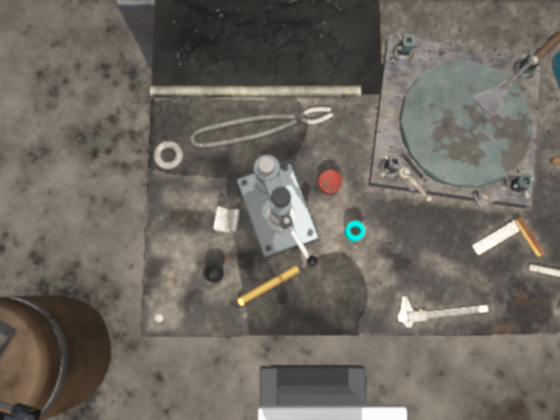

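Run:
```python
import cv2,pickle
c=pickle.load(open("scene0.pkl","rb"))["img"]; cv2.imwrite("pics/s0c.png",cv2.resize(c[160:310,160:360],None,fx=4,fy=4,interpolation=cv2.INTER_CUBIC))
c=pickle.load(open("top0.pkl","rb"))["img"]; cv2.imwrite("pics/t0c.png",cv2.resize(c[140:290,200:400],None,fx=4,fy=4,interpolation=cv2.INTER_CUBIC))
```

```text
(no output)
```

View pics/s0c.png

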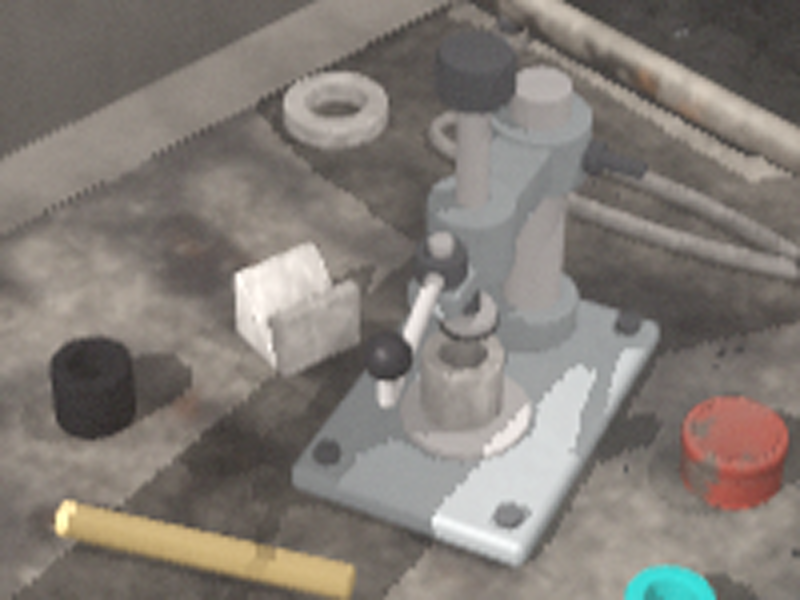

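View pics/t0c.png

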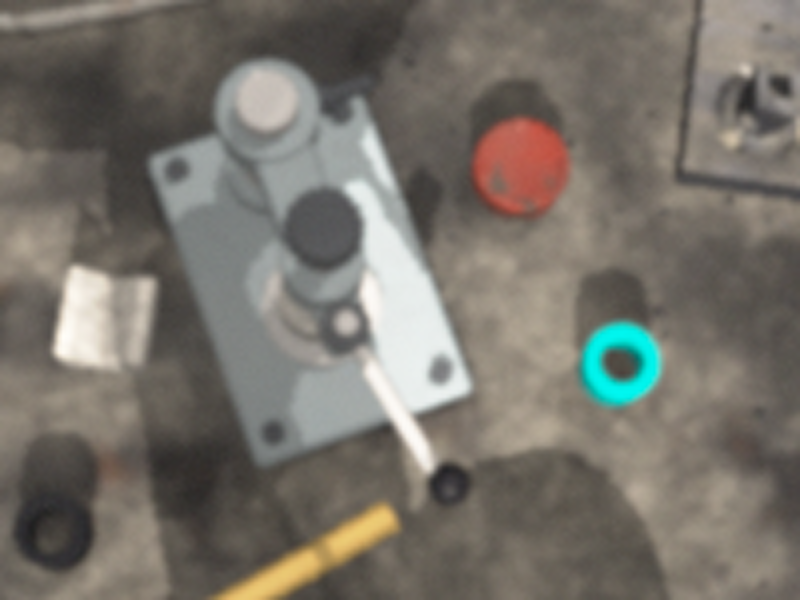

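```bash
cat > h.py <<'E'
import numpy as np,cv2,pickle
def load(n): return pickle.load(open(n,"rb"))
def ray(c,u,v):
    d=np.array([(u-c["cx"])/c["fx"],(v-c["cy"])/c["fy"],1.]); R=np.array(c["R"]); return -R.T@np.array(c["t"]), R.T@d
def onz(c,u,v,z):
    o,d=ray(c,u,v); return o+d*(z-o[2])/d[2]
def dep(c,u,v):
    o,d=ray(c,u,v); return o+d*c["depth"][int(round(v)),int(round(u))]
def two(c1,p1,c2,p2):
    o1,d1=ray(c1,*p1);o2,d2=ray(c2,*p2)
    A=np.stack([d1,-d2],1); x=np.linalg.lstsq(A,o2-o1,rcond=None)[0]
    a=o1+d1*x[0];b=o2+d2*x[1]; return (a+b)/2,np.linalg.norm(a-b)
def cloud(c):
    d=c["depth"]; v,u=np.indices(d.shape); P=np.stack([(u-c["cx"])/c["fx"]*d,(v-c["cy"])/c["fy"]*d,d],-1)
    return (P-np.array(c["t"]))@np.array(c["R"])
E
python3 - <<'E'
from h import *
s=load("scene0.pkl");t=load("top0.pkl")
np.set_printoptions(precision=4,suppress=True)
for n,c in(("s",s),("t",t)):
    P=cloud(c);ok=c["depth"]>0
    m=ok&(P[...,2]>.235)&(P[...,2]<.275)&(abs(P[...,0]-.5)<.2)&(abs(P[...,1]-.1)<.15)
    print(n,"head",m.sum(),P[m].mean(0) if m.any() else 0,np.median(P[m],0),P[m].min(0),P[m].max(0), np.argwhere(m).mean(0))
# black ball
for n,c,(u,v) in(("s",s,(257,249)),("t",t,(312,261))):
    g=c["img"].max(2)
    w=np.zeros(g.shape,np.uint8);w[v-12:v+13,u-12:u+13]=255
    m=((g<60)*w).astype(np.uint8)
    k,l,st,ce=cv2.connectedComponentsWithStats(m); i=1+st[1:,4].argmax(); print(n,"ball",st[i],ce[i],dep(c,*ce[i]))
    if n=="s":pb=ce[i]
    else: print("tri",two(s,pb,t,ce[i]), onz(t,*ce[i],.166),onz(s,*pb,.166))
print("head tri guess",two(s,(278.8,172),t,(281,196)),onz(t,281,197,.25))
print("hinge", two(s,(270,220.5),t,(286.5,220.5)))
print("column",two(s,(296,182),t,(266.5,165)))
print("rod on top of bench depth",dep(t,300,280),dep(s,220,300))
# stand corners top view at z=.016
for p in((238,179),(291,164),(318,237),(265,257)): print(onz(t,*p,.016))
E
```

```text
s head 223 [0.5588 0.1075 0.2406] [0.5585 0.1069 0.2411] [0.543  0.0909 0.2351] [0.5797 0.1283 0.2438] [173.7668 278.3812]
t head 316 [0.5622 0.1094 0.2423] [0.5622 0.1094 0.2425] [0.5446 0.0908 0.2352] [0.5809 0.128  0.2474] [196.1424 281.    ]Traceback (most recent call last):
  File "<stdin>", line 13, in <module>
ValueError: attempt to get argmax of an empty sequence
```

Run:
```python
from h import *
s=load("scene0.pkl");t=load("top0.pkl")
np.set_printoptions(precision=4,suppress=True)
for n,c,(u,v) in(("s",s,(257,249)),("t",t,(312,261))):
    g=c["img"].max(2).copy()
    print(g[v-10:v+11:2,u-10:u+11:2])
    w=np.zeros(g.shape,np.uint8);w[v-10:v+11,u-10:u+11]=255
    m=((g<72)&(w>0)).astype(np.uint8)
    k,l,st,ce=cv2.connectedComponentsWithStats(m); i=1+st[1:,4].argmax(); print(n,"ball",st[i],ce[i],dep(c,*ce[i]))
    if n=="s":pb=ce[i]
    else: print("tri",two(s,pb,t,ce[i]), onz(t,*ce[i],.166),onz(s,*pb,.166))
print("head tri guess",two(s,(278.8,172),t,(281,196)),onz(t,281,197,.25))
print("hinge", two(s,(270,220.5),t,(286.5,220.5)))
print("column",two(s,(296,182),t,(266.5,165)))
print("bench depth",dep(t,300,280),dep(s,220,300),dep(t,320,180))
for p in((238,179),(291,164),(318,237),(265,257)): print(onz(t,*p,.016),dep(t,*(np.array(p)*.9+np.array((278,209))*.1)))
```

```text
[[160 145 107 112 115 111 115 118 240 221 143]
 [148 136  91  88  91  94 104 187 236 200 129]
 [141 133  91  85  81  80  89 237 229 163 134]
 [127 123  83  76  83  86  78 126 213 133 155]
 [ 87  80  77  81 114  87  83  67 170 140 152]
 [ 77  77  78  86 117  88  77  70 121 137 144]
 [ 78  73  74  77  85  77  77  68 131 131 161]
 [ 77  78 123  73  72  72  66 107 133 135 149]
 [ 80 115 133 123 197 150 157 133 146 133 144]
 [ 97 132 132 132 221 200 167 132 150 127 139]
 [131 132 133 133 222 201 155 150 148 131 136]]
s ball [255 246   8   9  21] [259.5238 251.0476] [0.4468 0.0397 0.1666]
[[220 251 234 158 150 136 127 124 127 143 153]
 [171 241 241 179 152 137 130 128 127 133 134]
 [163 207 237 190 120  97 115 136 120 105  98]
 [148 168 213 149  50  43  51  89 101  92  89]
 [138 158 138  62  46  58  52  54  88  94  97]
 [122 146 116  47  59  75  57  55  89  98  97]
 [120 149 121  63  62  85  61  72 108 105  97]
 [124 144 114  86  62  65  73  99 115 107  99]
 [112 118 103  99  89  93 101 109 118 112 100]
 [ 89  95 100  99  97 102 107 112 117 114 100]
 [ 88  93  97 102 108 113 113 117 119 116 106]]
t ball [308 256  10  10  68] [311.9853 260.5441] [0.4491 0.0493 0.1773]
tri (array([0.452 , 0.0472, 0.1583]), np.float64(0.002972429059002931)) [0.4501 0.0486 0.166 ] [0.4473 0.0402 0.166 ]
head tri guess (array([0.5624, 0.1096, 0.2418]), np.float64(0.0005282177850227826)) [0.559  0.1095 0.25  ]
hinge (array([0.5309, 0.0981, 0.1531]), np.float64(0.0011747934305072526))
column (array([0.6422, 0.1377, 0.1677]), np.float64(0.00043725168858645944))
bench depth [0.4215 0.0652 0.0015] [0.4147 0.1151 0.0117] [0.6444 0.0194 0.0313]
[0.6504 0.2058 0.016 ] [0.642  0.1962 0.0218]
[0.686  0.0844 0.016 ] [0.6745 0.0875 0.019 ]
[0.5166 0.0246 0.016 ] [0.5234 0.0333 0.0123]
[0.4717 0.1435 0.016 ] [0.4824 0.1406 0.0166]
```

Run:
```python
from h import *
s=load("scene0.pkl");t=load("top0.pkl")
np.set_printoptions(precision=4,suppress=True)
for p in((20,320),(60,350),(100,340),(40,400),(10,410),(10,350)): print("t",p,dep(t,*p))
for p in((30,240),(60,260),(30,330),(60,310),(10,200)): print("s",p,dep(s,*p))
print("ball",two(s,(257.3,249.2),t,(312.1,260.8)))
print("tin",onz(t,330,181,.031))
# bush top rim: red-free scene; nearest pixels
for p in((275.5,247),(265,248),(285,248),(277,240),(277,236)): print(p,dep(s,*p))
```

```text
t (20, 320) [ 0.3315  0.7826 -0.2152]
t (60, 350) [ 0.2495  0.7089 -0.3054]
t (100, 340) [ 0.2586  0.707  -0.6369]
t (40, 400) [ 0.1269  0.7324 -0.256 ]
t (10, 410) [0.1991 0.5433 0.3086]
t (10, 350) [ 0.2554  0.8066 -0.2257]
s (30, 240) [ 0.3092  0.8067 -0.204 ]
s (60, 260) [ 0.3707  0.8057 -0.3176]
s (30, 330) [ 0.0501 -0.049   0.367 ]
s (60, 310) [ 0.0958 -0.0022  0.3231]
s (10, 200) [ 0.2909  0.796  -0.0518]
ball (array([0.4498, 0.0482, 0.1635]), np.float64(0.00010048117338902429))
tin [ 0.6422 -0.0032  0.031 ]
(275.5, 247) [0.5711 0.1212 0.0478]
(265, 248) [0.5459 0.1263 0.0573]
(285, 248) [0.5763 0.0995 0.0558]
(277, 240) [0.5551 0.1023 0.088 ]
(277, 236) [0.5594 0.1067 0.0931]
```

Run:
```python
import cv2,pickle
c=pickle.load(open("scene0.pkl","rb"))["img"]; cv2.imwrite("pics/s0d.png",cv2.resize(c[205:285,230:310],None,fx=7,fy=7,interpolation=cv2.INTER_CUBIC))
```

```text
(no output)
```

View pics/s0d.png

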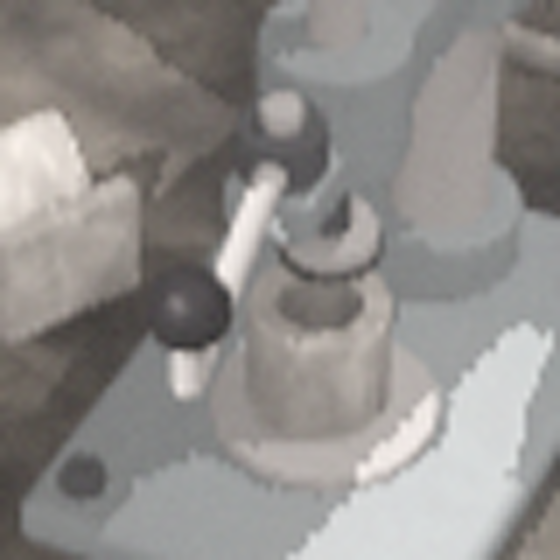

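>>> {"api": "apply_moves", "payload": {
  "deltas": "-1 0 0 -0.03 0 0 0;-1 0 0 -0.03 0 0 0;-1 0 0 -0.03 0 0 0;-1 -0.031 -0.022 0 0 0 0;-1 -0.031 -0.022 0 0 0 0;-1 -0.031 -0.022 0 0 0 0;-1 -0.031 -0.022 0 0 0 0;-1 -0.031 -0.022 0 0 0 0",
  "newtons": 30
}}

```text
t: 0.9
position: [0.3038, 0.4427, 0.312]
eef_rot: [-0.479, -3.104, 0.001]
ft_force: [-0.0, 1.5, -0.3]
finger_gap: 0.353
```

>>> {"api": "apply_moves", "payload": {
  "deltas": "-1 -0.031 -0.022 0 0 0 0;-1 -0.031 -0.022 0 0 0 0;-1 -0.031 -0.022 0 0 0 0;-1 -0.031 -0.022 0 0 0 0;-1 -0.031 -0.022 0 0 0 0;-1 -0.031 -0.022 0 0 0 0;-1 -0.031 -0.022 0 0 0 0;-1 -0.031 -0.022 0 0 0 0"
}}

```text
t: 1.7
position: [0.4871, 0.2, 0.3122]
eef_rot: [-0.48, -3.104, 0.0]
ft_force: [0.1, 1.0, -0.5]
finger_gap: 0.005
```

>>> {"api": "apply_moves", "payload": {
  "deltas": "-1 0 0 0 0 0 8.1;-1 0 0 0 0 0 8.1;-1 0 0 0 0 0 8.1;-1 0 0 0 0 0 8.1;-1 0 0 0 0 0 8.1;-1 0 0 0 0 0 8.1;-1 0 0 0 0 0 8.1;-1 0 0 0 0 0 8.1"
}}

```text
t: 2.5
position: [0.4863, 0.2014, 0.312]
eef_rot: [-2.075, -2.358, 0.001]
ft_force: [0.4, 0.1, -1.3]
finger_gap: 0.009
```

>>> {"api": "apply_moves", "payload": {
  "deltas": "-1 0 0 0 0 0 8.1;-1 0 0 0 0 0 8.1;-1 0 0 0 0 0 8.1;-1 0 0 0 0 0 8.1;-1 0 0 0 0 0 8.1;-1 0 0 0 0 0 8.1;-1 0 0 0 0 0 8.1;-1 0 0 0 0 0 8.1"
}}

```text
t: 3.3
position: [0.4863, 0.2014, 0.312]
eef_rot: [-3.016, -0.879, 0.002]
ft_force: [0.1, 0.7, -0.1]
finger_gap: 0.003
```

>>> {"api": "apply_moves", "payload": {
  "deltas": "-1 0.0034 0.0295 0 0 0 0;-1 0.0034 0.0295 0 0 0 0;-1 0.0034 0.0295 0 0 0 0;-1 0.0034 0.0295 0 0 0 0;-1 0 0 0.014 0 0 0;-1 0 0 0.014 0 0 0;-1 0 0 0.014 0 0 0;-1 0 0 0.014 0 0 0"
}}

```text
t: 4.1
position: [0.5609, 0.1105, 0.2547]
eef_rot: [-3.013, -0.889, 0.002]
ft_force: [0.4, -0.4, 0.0]
finger_gap: 0.005
```

Run:
```python
from bench import state,camera
import cv2,numpy as np,pickle
ims=[]
for n in("scene","top"):
    c=camera(n); pickle.dump(c,open(n+"1.pkl","wb")); 
    ims.append(cv2.resize(c["img"][130:280,180:330],None,fx=2.6,fy=2.6,interpolation=cv2.INTER_CUBIC))
cv2.imwrite("pics/a1.png",np.hstack(ims))
s=state(); print(s["t"],s["position"],s["ft_force"])
```

```text
4.2 [0.55986291 0.11034459 0.25316901] [ 0.33407718  0.16197638 -0.71148061]
```

View pics/a1.png

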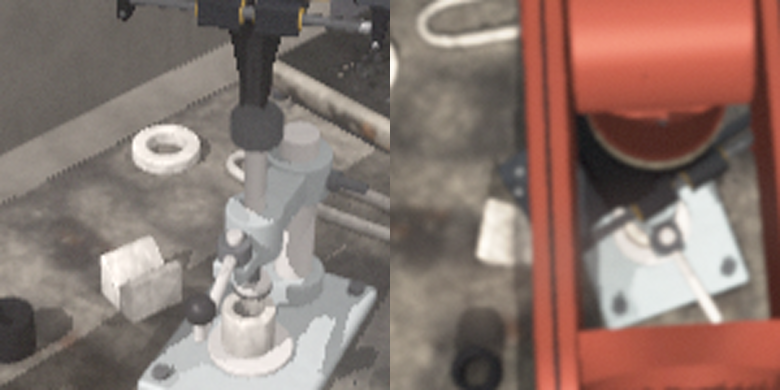

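>>> {"api": "apply_moves", "payload": {
  "deltas": "-1 0 0 0.0015 0 0 0;-1 0 0 0.0015 0 0 0;-1 0 0 0.0015 0 0 0;-1 0 0 0.0015 0 0 0;-1 0 0 0.0015 0 0 0;-1 0 0 0.0015 0 0 0;-1 0 0 0.0015 0 0 0;-1 0 0 0.0015 0 0 0"
}}

```text
t: 5.0
position: [0.5619, 0.1096, 0.2444]
eef_rot: [3.014, 0.887, -0.0]
ft_force: [-0.3, -0.9, -0.4]
finger_gap: 0.003
```

>>> {"api": "apply_moves", "payload": {
  "deltas": "-1 0 0 0.0015 0 0 0;-1 0 0 0.0015 0 0 0;-1 0 0 0.0015 0 0 0;-1 0 0 0.0015 0 0 0;-1 0 0 0 0 0 0;-1 0 0 0 0 0 0;-1 0 0 0 0 0 0;-1 0 0 0 0 0 0"
}}

```text
t: 5.8
position: [0.562, 0.1097, 0.2384]
eef_rot: [-3.014, -0.887, 0.0]
ft_force: [-0.1, -0.4, -0.1]
finger_gap: 0.009
```

>>> {"api": "apply_moves", "payload": {
  "deltas": "-1 0 0 0.0012 0 0 0;-1 0 0 0.0012 0 0 0;-1 0 0 0.0012 0 0 0;-1 0 0 0.0012 0 0 0;-1 0 0 0.0012 0 0 0;-1 0 0 0.0012 0 0 0;-1 0 0 0.0012 0 0 0;-1 0 0 0.0012 0 0 0"
}}

```text
t: 6.6
position: [0.562, 0.1097, 0.2288]
eef_rot: [-3.014, -0.888, -0.0]
ft_force: [-0.6, 0.5, 2.9]
finger_gap: 0.006
```

Run:
```python
from bench import state,camera
import cv2,numpy as np,pickle
c=camera("scene"); pickle.dump(c,open("scene2.pkl","wb")); 
cv2.imwrite("pics/a2.png",cv2.resize(c["img"][150:290,220:340],None,fx=4,fy=4,interpolation=cv2.INTER_CUBIC))
s=state(); print(s["t"],s["position"],s["ft_force"])
```

```text
6.65 [0.56195294 0.10968178 0.22859502] [-0.00470418  0.10294953  1.89234933]
```

View pics/a2.png

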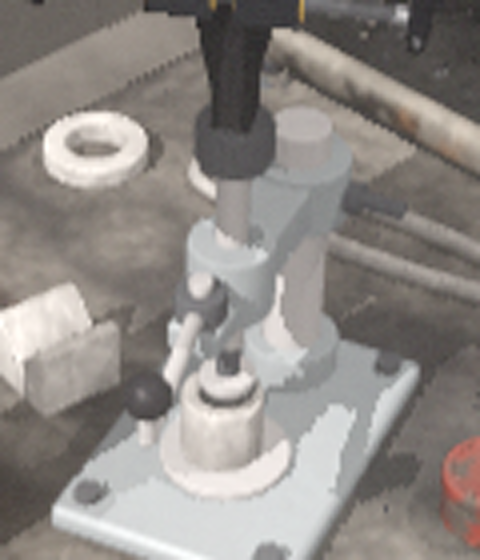

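```bash
python3 - <<'E'
from h import *
for k in(1,2):
    c=load(f"scene{k}.pkl")
    R=np.array(c["R"]);X=np.array([.5620,.1096,0])
    n=R[2,:2]/np.linalg.norm(R[2,:2])
    for z in(.058,.06,.065,.07,.075,.08,.09,.1):
        p=R@(X+[-.015*n[0],-.015*n[1],z])+c["t"]; u=p[0]/p[2]*c["fx"]+c["cx"];v=p[1]/p[2]*c["fy"]+c["cy"]
        print(z,round(u,1),round(v,1),end=' | ')
    print()
    cv2.imwrite(f"pics/n{k}.png",cv2.resize(c["img"][225:275,250:300],None,fx=11,fy=11,interpolation=cv2.INTER_NEAREST))
    print(c["img"][225:270,276].max(1).tolist())
E
python3 -c "
import cv2,numpy as np
cv2.imwrite('pics/n12.png',cv2.resize(np.hstack([cv2.imread(f'pics/n{k}.png') for k in(1,2)]),(800,400)))"
```

```text
0.058 276.4 253.0 | 0.06 276.4 252.3 | 0.065 276.5 250.4 | 0.07 276.5 248.5 | 0.075 276.6 246.6 | 0.08 276.7 244.7 | 0.09 276.8 240.9 | 0.1 276.9 237.0 | 
[96, 95, 95, 98, 119, 153, 158, 145, 140, 138, 129, 113, 101, 105, 145, 156, 213, 223, 202, 144, 157, 186, 185, 178, 171, 172, 146, 225, 246, 245, 229, 217, 211, 211, 209, 202, 201, 200, 196, 198, 193, 188, 200, 231, 244]
0.058 276.4 253.0 | 0.06 276.4 252.3 | 0.065 276.5 250.4 | 0.07 276.5 248.5 | 0.075 276.6 246.6 | 0.08 276.7 244.7 | 0.09 276.8 240.9 | 0.1 276.9 237.0 | 
[91, 90, 92, 95, 119, 153, 156, 144, 138, 138, 140, 151, 131, 103, 96, 95, 98, 116, 127, 201, 237, 242, 229, 217, 174, 117, 120, 205, 238, 245, 230, 218, 210, 210, 208, 202, 202, 200, 197, 197, 193, 188, 200, 231, 243]
```

View pics/n12.png

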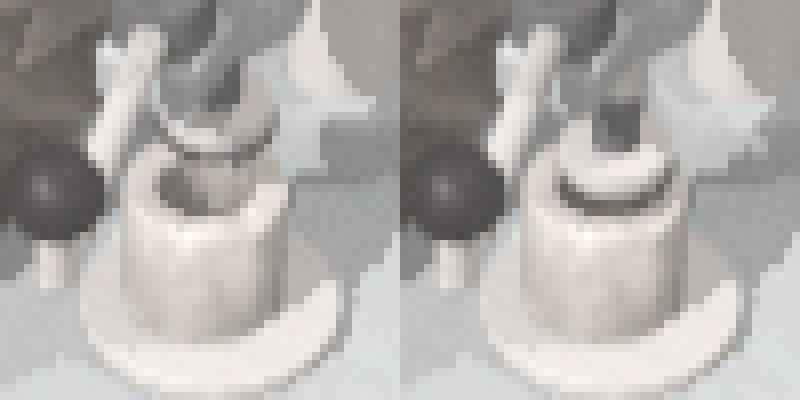

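>>> {"api": "apply_moves", "payload": {
  "deltas": "-1 0 0 0.0002 0 0 0;-1 0 0 0.0002 0 0 0;-1 0 0 0.0002 0 0 0;-1 0 0 0.0002 0 0 0;-1 0 0 0.0002 0 0 0;-1 0 0 0.0002 0 0 0;-1 0 0 0.0002 0 0 0;-1 0 0 0.0002 0 0 0"
}}

```text
t: 7.45
position: [0.562, 0.1097, 0.2273]
eef_rot: [-3.014, -0.888, -0.0]
ft_force: [0.6, 0.0, 2.1]
finger_gap: 0.002
```

```bash
cat > look.py <<'E'
import sys,os
from bench import state,camera
import cv2,numpy as np,pickle
k=sys.argv[1]
c=camera("scene"); pickle.dump(c,open(f"scene{k}.pkl","wb"))
cv2.imwrite(f"pics/n{k}.png",cv2.resize(c["img"][225:275,250:300],None,fx=11,fy=11,interpolation=cv2.INTER_NEAREST))
for u in(272,276,280):print(c["img"][240:258,u].max(1).tolist())
s=state(); print(s["t"],np.round(s["position"],5),np.round(s["ft_force"],2))
E
python3 look.py 3
```

```text
[203, 219, 218, 218, 221, 222, 231, 231, 240, 191, 101, 168, 210, 227, 249, 248, 236, 227]
[98, 99, 119, 129, 151, 227, 243, 244, 229, 220, 169, 106, 204, 238, 244, 229, 218, 211]
[185, 187, 186, 226, 240, 239, 243, 216, 187, 155, 107, 137, 212, 231, 224, 216, 216, 215]
7.5 [0.56195 0.10969 0.22728] [-1.59 -0.49  2.38]
```

View pics/n3.png

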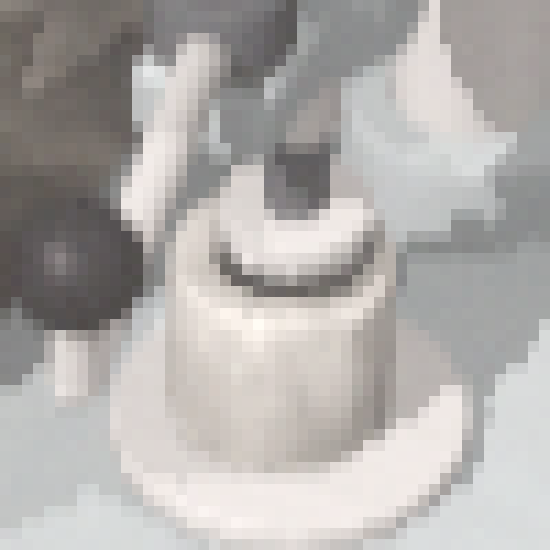

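>>> {"api": "apply_moves", "payload": {
  "deltas": "-1 0 0 0.0001 0 0 0;-1 0 0 0.0001 0 0 0;-1 0 0 0.0001 0 0 0;-1 0 0 0.0001 0 0 0;-1 0 0 0.0001 0 0 0;-1 0 0 0.0001 0 0 0;-1 0 0 0.0001 0 0 0;-1 0 0 0.0001 0 0 0"
}}

```text
t: 8.3
position: [0.562, 0.1097, 0.2265]
eef_rot: [-3.014, -0.888, -0.0]
ft_force: [-1.5, 0.4, 2.5]
finger_gap: 0.005
```

```bash
python3 look.py 4
```

```text
[200, 217, 217, 219, 221, 221, 226, 227, 226, 182, 113, 170, 209, 227, 249, 247, 237, 228]
[95, 96, 118, 127, 129, 201, 236, 244, 230, 215, 171, 107, 202, 238, 244, 230, 219, 211]
[184, 187, 186, 227, 241, 239, 242, 231, 205, 159, 108, 138, 213, 231, 224, 217, 216, 218]
8.35 [0.56196 0.10966 0.22652] [-0.68  1.25  2.47]
```

Close, not yet touching (force is still just slide friction). Small steps now.

>>> {"api": "apply_moves", "payload": {
  "deltas": "-1 0 0 0.0001 0 0 0;-1 0 0 0.0001 0 0 0;-1 0 0 0.0001 0 0 0;-1 0 0 0.0001 0 0 0;-1 0 0 0 0 0 0;-1 0 0 0 0 0 0;-1 0 0 0 0 0 0;-1 0 0 0 0 0 0"
}}

```text
t: 9.15
position: [0.5619, 0.1097, 0.2261]
eef_rot: [-3.014, -0.888, 0.0]
ft_force: [-0.9, -0.4, 1.2]
finger_gap: 0.007
```

```bash
python3 look.py 5
```

```text
[203, 220, 218, 218, 221, 222, 220, 226, 228, 185, 114, 170, 213, 226, 248, 248, 237, 228]
[94, 98, 120, 129, 130, 201, 237, 241, 228, 217, 174, 109, 203, 239, 244, 230, 218, 209]
[180, 188, 187, 226, 240, 239, 241, 239, 212, 161, 113, 104, 208, 230, 223, 216, 216, 217]
9.2 [0.56195 0.10965 0.22613] [-0.43 -0.07  1.95]
```

>>> {"api": "apply_moves", "payload": {
  "deltas": "-1 0 0 0.00005 0 0 0;-1 0 0 0.00005 0 0 0;-1 0 0 0.00005 0 0 0;-1 0 0 0.00005 0 0 0;-1 0 0 0.00005 0 0 0;-1 0 0 0.00005 0 0 0;-1 0 0 0.00005 0 0 0;-1 0 0 0.00005 0 0 0"
}}

```text
t: 10.0
position: [0.562, 0.1097, 0.2257]
eef_rot: [3.014, 0.888, 0.0]
ft_force: [-0.1, 0.4, 2.3]
finger_gap: 0.002
```

```bash
python3 look.py 6
```

```text
[200, 220, 217, 216, 221, 222, 218, 230, 230, 195, 131, 171, 211, 226, 248, 246, 237, 228]
[97, 101, 118, 130, 128, 178, 229, 240, 235, 224, 186, 123, 202, 238, 244, 231, 217, 211]
[179, 189, 187, 225, 241, 240, 241, 238, 211, 185, 136, 110, 207, 232, 224, 216, 216, 217]
10.05 [0.56194 0.10966 0.22572] [-0.27  0.32  1.62]
```

>>> {"api": "apply_moves", "payload": {
  "deltas": "-1 0 0 0.00005 0 0 0;-1 0 0 0.00005 0 0 0;-1 0 0 0.00005 0 0 0;-1 0 0 0.00005 0 0 0;-1 0 0 0.00005 0 0 0;-1 0 0 0.00005 0 0 0;-1 0 0 0.00005 0 0 0;-1 0 0 0.00005 0 0 0"
}}

```text
t: 10.85
position: [0.562, 0.1097, 0.2253]
eef_rot: [-3.014, -0.888, -0.0]
ft_force: [-0.6, 0.1, 2.1]
finger_gap: 0.002
```

>>> {"api": "apply_moves", "payload": {
  "deltas": "-1 0 0 0.00005 0 0 0;-1 0 0 0.00005 0 0 0;-1 0 0 0.00005 0 0 0;-1 0 0 0.00005 0 0 0;-1 0 0 0 0 0 0;-1 0 0 0 0 0 0;-1 0 0 0 0 0 0;-1 0 0 0 0 0 0"
}}

```text
t: 11.65
position: [0.562, 0.1097, 0.2251]
eef_rot: [-3.014, -0.888, -0.0]
ft_force: [-1.0, 0.2, 1.4]
finger_gap: 0.002
```

```bash
python3 look.py 7
```

```text
[169, 208, 219, 218, 221, 221, 218, 230, 231, 211, 153, 164, 209, 227, 249, 247, 238, 227]
[99, 100, 120, 128, 125, 147, 225, 242, 243, 229, 198, 143, 170, 230, 245, 230, 217, 211]
[179, 187, 186, 184, 227, 240, 240, 242, 214, 184, 142, 111, 209, 230, 225, 216, 217, 216]
11.7 [0.56194 0.10967 0.2251 ] [-0.39 -0.85  2.47]
```

View pics/n7.png

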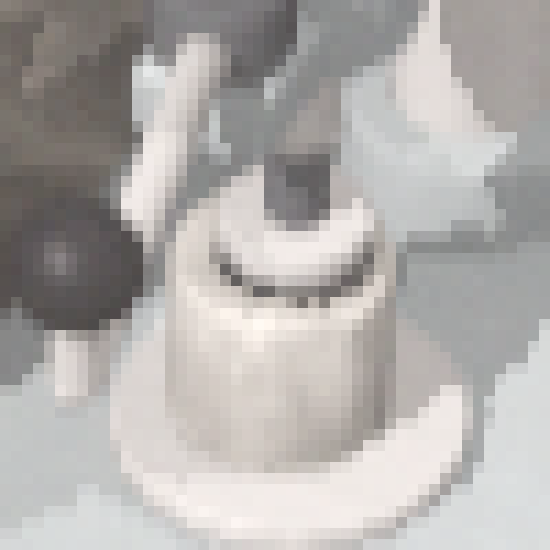

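>>> {"api": "apply_moves", "payload": {
  "deltas": "-1 0 0 0.00005 0 0 0;-1 0 0 0.00005 0 0 0;-1 0 0 0.00005 0 0 0;-1 0 0 0.00005 0 0 0;-1 0 0 0.00005 0 0 0;-1 0 0 0.00005 0 0 0;-1 0 0 0.00005 0 0 0;-1 0 0 0.00005 0 0 0"
}}

```text
t: 12.5
position: [0.562, 0.1097, 0.2247]
eef_rot: [3.014, 0.888, 0.0]
ft_force: [-1.0, 0.2, 2.2]
finger_gap: 0.004
```

>>> {"api": "apply_moves", "payload": {
  "deltas": "-1 0 0 0.00005 0 0 0;-1 0 0 0.00005 0 0 0;-1 0 0 0.00005 0 0 0;-1 0 0 0.00005 0 0 0;-1 0 0 0.00005 0 0 0;-1 0 0 0.00005 0 0 0;-1 0 0 0.00005 0 0 0;-1 0 0 0.00005 0 0 0"
}}

```text
t: 13.3
position: [0.562, 0.1097, 0.2243]
eef_rot: [3.014, 0.888, 0.0]
ft_force: [-1.0, 1.2, 2.6]
finger_gap: 0.003
```

>>> {"api": "apply_moves", "payload": {
  "deltas": "-1 0 0 0.00005 0 0 0;-1 0 0 0.00005 0 0 0;-1 0 0 0.00005 0 0 0;-1 0 0 0.00005 0 0 0;-1 0 0 0.00005 0 0 0;-1 0 0 0.00005 0 0 0;-1 0 0 0.00005 0 0 0;-1 0 0 0.00005 0 0 0"
}}

```text
t: 14.1
position: [0.562, 0.1097, 0.224]
eef_rot: [3.014, 0.888, 0.0]
ft_force: [-0.7, 0.6, 2.0]
finger_gap: 0.007
```

```bash
python3 look.py 8
```

```text
[162, 207, 219, 218, 219, 222, 221, 226, 229, 226, 183, 129, 201, 226, 249, 247, 236, 228]
[106, 99, 116, 130, 129, 129, 202, 238, 244, 227, 216, 172, 115, 222, 244, 230, 218, 211]
[158, 178, 187, 185, 226, 240, 240, 242, 232, 204, 159, 110, 206, 230, 225, 217, 216, 216]
14.15 [0.56196 0.10966 0.22394] [0.45 0.55 2.14]
```

View pics/n8.png

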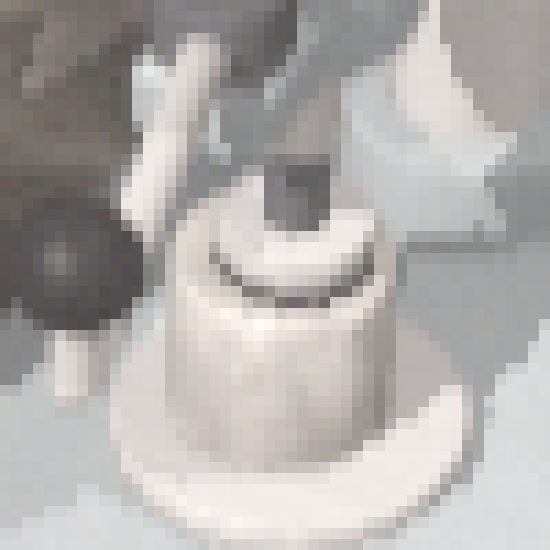

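>>> {"api": "apply_moves", "payload": {
  "deltas": "-1 0 0 0.00005 0 0 0;-1 0 0 0.00005 0 0 0;-1 0 0 0.00005 0 0 0;-1 0 0 0.00005 0 0 0;-1 0 0 0.00005 0 0 0;-1 0 0 0.00005 0 0 0;-1 0 0 0.00005 0 0 0;-1 0 0 0.00005 0 0 0"
}}

```text
t: 14.95
position: [0.562, 0.1097, 0.2235]
eef_rot: [3.014, 0.888, 0.0]
ft_force: [-1.0, 0.2, 3.4]
finger_gap: 0.006
```

>>> {"api": "apply_moves", "payload": {
  "deltas": "-1 0 0 0.00005 0 0 0;-1 0 0 0.00005 0 0 0;-1 0 0 0.00005 0 0 0;-1 0 0 0.00005 0 0 0;-1 0 0 0.00005 0 0 0;-1 0 0 0 0 0 0;-1 0 0 0 0 0 0;-1 0 0 0 0 0 0"
}}

```text
t: 15.75
position: [0.562, 0.1097, 0.2233]
eef_rot: [3.014, 0.888, 0.0]
ft_force: [-0.6, 1.2, 1.4]
finger_gap: 0.01
```

```bash
python3 look.py 9
```

```text
[138, 201, 220, 217, 217, 219, 223, 219, 231, 230, 186, 121, 197, 227, 248, 247, 236, 228]
[111, 97, 118, 129, 127, 131, 201, 237, 241, 228, 218, 186, 126, 221, 244, 230, 218, 210]
[151, 176, 188, 186, 226, 240, 240, 241, 239, 212, 180, 129, 148, 216, 224, 216, 217, 218]
15.8 [0.56195 0.10965 0.22327] [-1.01  0.46  2.42]
```

>>> {"api": "apply_moves", "payload": {
  "deltas": "-1 0 0 0.00005 0 0 0;-1 0 0 0.00005 0 0 0;-1 0 0 0.00005 0 0 0;-1 0 0 0.00005 0 0 0;-1 0 0 0.00005 0 0 0;-1 0 0 0.00005 0 0 0;-1 0 0 0.00005 0 0 0;-1 0 0 0.00005 0 0 0"
}}

```text
t: 16.6
position: [0.5619, 0.1097, 0.2229]
eef_rot: [3.014, 0.888, -0.0]
ft_force: [-0.5, 0.7, 2.0]
finger_gap: 0.004
```

>>> {"api": "apply_moves", "payload": {
  "deltas": "-1 0 0 0.00005 0 0 0;-1 0 0 0.00005 0 0 0;-1 0 0 0.00005 0 0 0;-1 0 0 0.00005 0 0 0;-1 0 0 0.00005 0 0 0;-1 0 0 0.00005 0 0 0;-1 0 0 0.00005 0 0 0;-1 0 0 0.00005 0 0 0"
}}

```text
t: 17.4
position: [0.562, 0.1097, 0.2225]
eef_rot: [-3.014, -0.888, -0.0]
ft_force: [-0.4, 0.2, 2.7]
finger_gap: 0.005
```

>>> {"api": "apply_moves", "payload": {
  "deltas": "-1 0 0 0.00005 0 0 0;-1 0 0 0.00005 0 0 0;-1 0 0 0.00005 0 0 0;-1 0 0 0.00005 0 0 0;-1 0 0 0.00005 0 0 0;-1 0 0 0.00005 0 0 0;-1 0 0 0.00005 0 0 0;-1 0 0 0.00005 0 0 0"
}}

```text
t: 18.2
position: [0.562, 0.1097, 0.2221]
eef_rot: [3.014, 0.888, 0.0]
ft_force: [-0.6, 1.3, 2.1]
finger_gap: 0.007
```

```bash
python3 look.py 10
```

```text
[137, 170, 209, 218, 218, 219, 223, 223, 232, 231, 212, 152, 171, 233, 254, 248, 237, 229]
[128, 100, 118, 130, 130, 129, 153, 226, 244, 244, 229, 201, 144, 191, 236, 230, 218, 211]
[144, 173, 187, 187, 185, 226, 239, 241, 243, 215, 184, 144, 147, 215, 224, 217, 217, 217]
18.25 [0.56196 0.10964 0.22214] [-0.89  0.98  2.63]
```

View pics/n10.png

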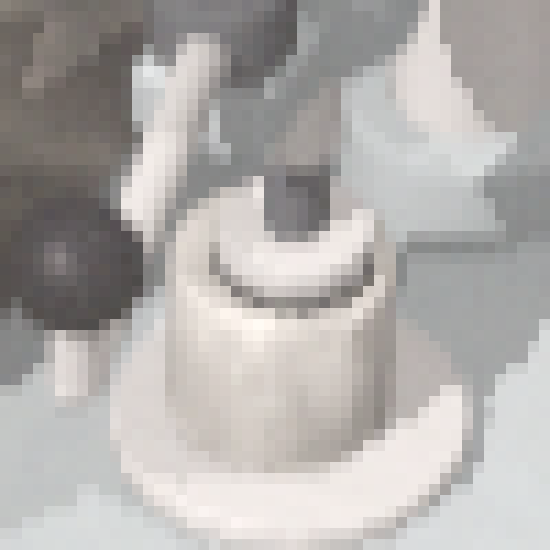

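>>> {"api": "apply_moves", "payload": {
  "deltas": "-1 0 0 0.00005 0 0 0;-1 0 0 0.00005 0 0 0;-1 0 0 0.00005 0 0 0;-1 0 0 0.00005 0 0 0;-1 0 0 0.00005 0 0 0;-1 0 0 0.00005 0 0 0;-1 0 0 0.00005 0 0 0;-1 0 0 0.00005 0 0 0"
}}

```text
t: 19.05
position: [0.562, 0.1097, 0.2221]
eef_rot: [3.013, 0.888, 0.0]
ft_force: [-2.9, 1.5, 5.8]
finger_gap: 0.008
```

>>> {"api": "apply_moves", "payload": {
  "deltas": "-1 0 0 0 0 0 0;-1 0 0 0 0 0 0;-1 0 0 0 0 0 0;-1 0 0 0 0 0 0;-1 0 0 0 0 0 0;-1 0 0 0 0 0 0;-1 0 0 0 0 0 0;-1 0 0 0 0 0 0"
}}

```text
t: 19.85
position: [0.562, 0.1097, 0.2221]
eef_rot: [3.014, 0.888, 0.0]
ft_force: [-1.7, 0.9, 4.9]
finger_gap: 0.005
```

```bash
python3 look.py 11
```

```text
[136, 171, 209, 219, 218, 220, 223, 224, 233, 232, 211, 153, 171, 234, 254, 247, 238, 229]
[128, 97, 121, 125, 128, 129, 151, 226, 243, 244, 230, 200, 142, 190, 235, 230, 217, 211]
[142, 176, 188, 187, 185, 228, 239, 240, 243, 216, 187, 146, 153, 214, 224, 217, 216, 216]
19.9 [0.56198 0.10967 0.22209] [-1.71  0.6   5.82]
```

>>> {"api": "apply_moves", "payload": {
  "deltas": "-1 0 0 0.00005 0 0 0;-1 0 0 0.00005 0 0 0;-1 0 0 0.00005 0 0 0;-1 0 0 0.00005 0 0 0;-1 0 0 0.00005 0 0 0;-1 0 0 0.00005 0 0 0;-1 0 0 0 0 0 0;-1 0 0 0 0 0 0"
}}

```text
t: 20.7
position: [0.562, 0.1097, 0.222]
eef_rot: [3.014, 0.888, 0.0]
ft_force: [-3.8, 0.1, 6.4]
finger_gap: 0.005
```

```bash
python3 look.py 12
```

```text
[137, 171, 210, 219, 218, 219, 222, 221, 232, 231, 211, 152, 170, 234, 254, 247, 237, 228]
[129, 100, 117, 129, 129, 130, 153, 227, 244, 244, 229, 199, 144, 192, 235, 231, 218, 210]
[144, 175, 188, 188, 186, 227, 240, 240, 243, 215, 187, 147, 150, 214, 224, 217, 216, 216]
20.75 [0.562   0.10966 0.22205] [-3.38  0.05  6.54]
```

>>> {"api": "apply_moves", "payload": {
  "deltas": "-1 0 0 0.00005 0 0 0;-1 0 0 0.00005 0 0 0;-1 0 0 0.00005 0 0 0;-1 0 0 0.00005 0 0 0;-1 0 0 0 0 0 0;-1 0 0 0 0 0 0;-1 0 0 0 0 0 0;-1 0 0 0 0 0 0"
}}

```text
t: 21.55
position: [0.562, 0.1097, 0.222]
eef_rot: [3.013, 0.888, 0.001]
ft_force: [-2.9, 0.8, 8.4]
finger_gap: 0.004
```

```bash
python3 look.py 13
```

```text
[135, 170, 209, 220, 218, 219, 223, 221, 232, 232, 234, 185, 173, 234, 255, 248, 238, 227]
[133, 98, 121, 128, 130, 127, 156, 226, 243, 245, 230, 200, 143, 193, 236, 230, 217, 210]
[144, 174, 186, 185, 185, 227, 240, 240, 244, 216, 186, 149, 151, 215, 224, 217, 216, 216]
21.6 [0.562   0.10966 0.22205] [-3.04  0.24  8.3 ]
```

>>> {"api": "apply_moves", "payload": {
  "deltas": "-1 0 0 -0.01 0 0 0;-1 0 0 -0.03 0 0 0;-1 -0.0255 -0.0107 0 0 0 0;-1 -0.0255 -0.0107 0 0 0 0;-1 -0.0255 -0.0107 0 0 0 0;-1 -0.0255 -0.0107 0 0 0 0;-1 -0.0255 -0.0107 0 0 0 0;-1 0 0 0 0 0 0"
}}

```text
t: 22.4
position: [0.4236, 0.0852, 0.261]
eef_rot: [3.013, 0.887, -0.001]
ft_force: [0.5, -0.6, 0.2]
finger_gap: 0.006
```

Run:
```python
from bench import state,camera
import cv2,numpy as np,pickle
ims=[]
for n in("scene","top"):
    c=camera(n); pickle.dump(c,open(n+"20.pkl","wb"))
    ims.append(cv2.resize(c["img"][140:290,200:350],None,fx=2.6,fy=2.6,interpolation=cv2.INTER_CUBIC))
cv2.imwrite("pics/b1.png",np.hstack(ims))
s=state(); print(s["t"],s["position"],s["eef_rot"],s["ft_force"],s["qpos"])
```

```text
22.5 [0.42612081 0.08542035 0.26155477] [3.01323544e+00 8.86962008e-01 2.26949488e-03] [ 0.13369863  0.75949422 -0.42606366] [ 1.60785502e-02 -2.79775307e-01  1.94254177e+00 -1.22531810e-04
  1.47729296e+00  1.01434579e+00]
```

View pics/b1.png

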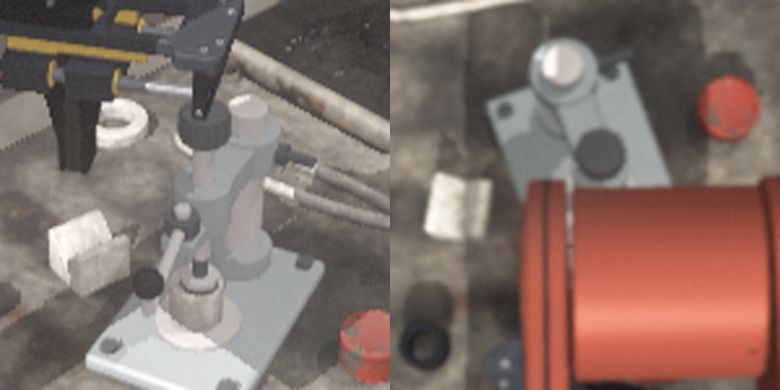

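>>> {"api": "apply_moves", "payload": {
  "deltas": "-1 0 0 0.022 0 0 0;-1 0 0 0.022 0 0 0;-1 0 0 0.022 0 0 0;-1 0 0 0.022 0 0 0;-1 0 0 0.022 0 0 0;-1 0 0.004 0 0 0 0;-1 0 0.004 0 0 0 0;-1 0 0.004 0 0 0 0"
}}

```text
t: 23.3
position: [0.4339, 0.0751, 0.1526]
eef_rot: [3.013, 0.887, 0.003]
ft_force: [-0.5, 0.3, 0.3]
finger_gap: 0.006
```

Run:
```python
from bench import state,camera
import cv2,numpy as np,pickle
c=camera("scene"); pickle.dump(c,open("scene21.pkl","wb"))
cv2.imwrite("pics/b2.png",cv2.resize(c["img"][140:290,200:350],None,fx=4,fy=4,interpolation=cv2.INTER_CUBIC))
s=state(); print(s["t"],s["position"],s["eef_rot"],s["ft_force"])
```

```text
23.35 [0.4342249  0.07463132 0.15275499] [3.01260044 0.88667568 0.00414158] [-0.72170849 -1.11504798 -0.656363  ]
```

View pics/b2.png

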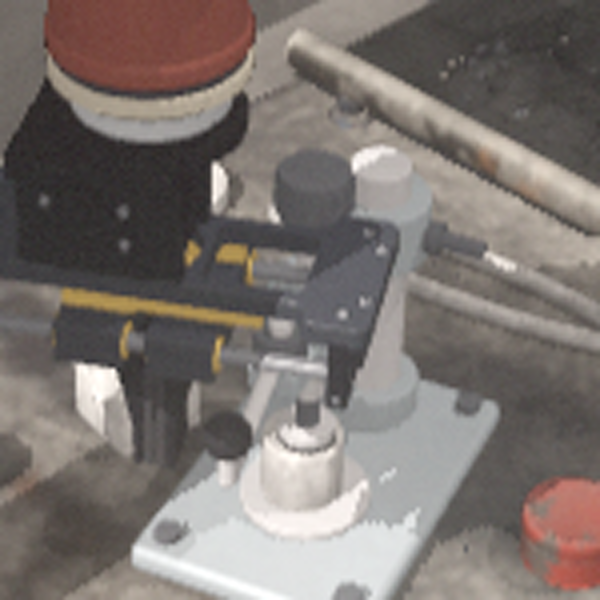

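>>> {"api": "apply_moves", "payload": {
  "deltas": "-1 0 0.003 0 0 0 0;-1 0 0.003 0 0 0 0;-1 -0.0022 0.01 0 0 0 -6;-1 -0.0022 0.01 0 0 0 -6;-1 -0.0022 0.01 0 0 0 -6;-1 -0.0022 0.01 0 0 0 -6;-1 0 0 0 0 0 0;-1 0 0 0 0 0 0"
}}

```text
t: 24.15
position: [0.4556, 0.0349, 0.1514]
eef_rot: [2.766, 1.49, 0.001]
ft_force: [0.8, -0.1, 0.5]
finger_gap: 0.008
```

```bash
cat > arc.py <<'E'
from bench import state,camera
import cv2,numpy as np,pickle,sys
from scipy.spatial.transform import Rotation as Ro
c=camera("scene"); pickle.dump(c,open(f"scene{sys.argv[1]}.pkl","wb"))
cv2.imwrite(f"pics/b{sys.argv[1]}.png",cv2.resize(c["img"][140:290,200:350],None,fx=4,fy=4,interpolation=cv2.INTER_CUBIC))
s=state(); R=Ro.from_rotvec(s["eef_rot"]).as_matrix()
p=np.array(s["position"]); print(s["t"],p.round(4),"F tool",(R.T@s["ft_force"]).round(2),"rel hinge tool",(R.T@(p-[.530,.098,.142])).round(4),"yaw y",np.degrees(np.arctan2(R[1,1],R[0,1])).round(1))
E
python3 arc.py 22
```

```text
24.2 [0.4554 0.0351 0.1513] F tool [-0.45 -0.29 -0.07] rel hinge tool [-0.0935 -0.0277 -0.0093] yaw y -33.3
```

View pics/b22.png

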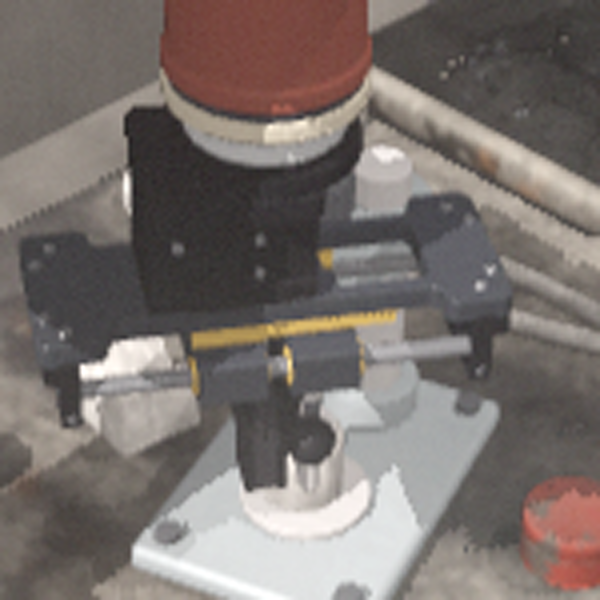

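>>> {"api": "apply_moves", "payload": {
  "deltas": "-1 -0.0022 0.01 0 0 0 -6;-1 -0.0022 0.01 0 0 0 -6;-1 -0.0022 0.01 0 0 0 -6;-1 -0.0022 0.01 0 0 0 -6;-1 -0.0015 0.0067 0 0 0 -4;-1 -0.0015 0.0067 0 0 0 -4;-1 -0.0015 0.0067 0 0 0 -4;-1 0 0 0 0 0 0"
}}

```text
t: 25.0
position: [0.5076, 0.0044, 0.151]
eef_rot: [-2.167, -2.274, 0.001]
ft_force: [-0.2, -0.1, -0.0]
finger_gap: 0.004
```

```bash
python3 arc.py 23
```

```text
25.05 [0.5076 0.0047 0.151 ] F tool [-0.57  0.    0.22] rel hinge tool [-0.0921 -0.0267 -0.009 ] yaw y 2.7
```

View pics/b23.png

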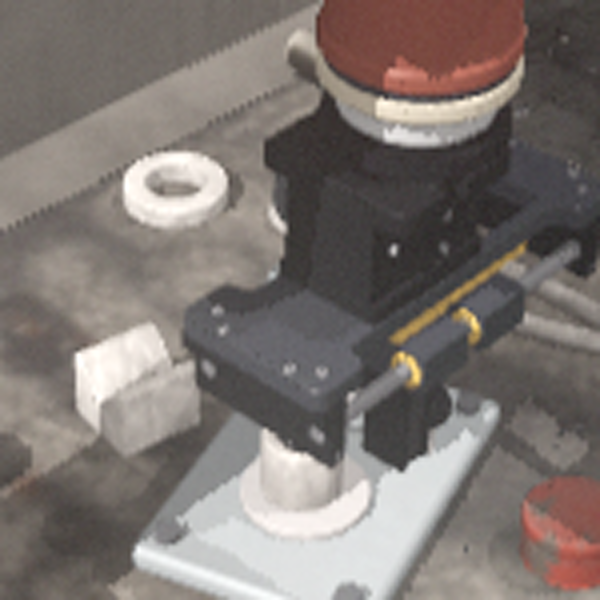

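>>> {"api": "apply_moves", "payload": {
  "deltas": "-1 -0.0008 0.0033 0 0 0 -2;-1 -0.0008 0.0033 0 0 0 -2;-1 -0.0008 0.0033 0 0 0 -2;-1 -0.0008 0.0033 0 0 0 -2;-1 -0.0008 0.0033 0 0 0 -2;-1 0 0 0 0 0 0;-1 0 0 0 0 0 0;-1 0 0 0 0 0 0"
}}

```text
t: 25.85
position: [0.5242, 0.0025, 0.1511]
eef_rot: [-1.961, -2.454, 0.001]
ft_force: [-2.0, -2.3, -0.7]
finger_gap: 0.009
```

```bash
python3 arc.py 24
```

```text
25.9 [0.5242 0.0025 0.1511] F tool [-2.09 -2.85  0.82] rel hinge tool [-0.0919 -0.0268 -0.009 ] yaw y 12.8
```

View pics/b24.png

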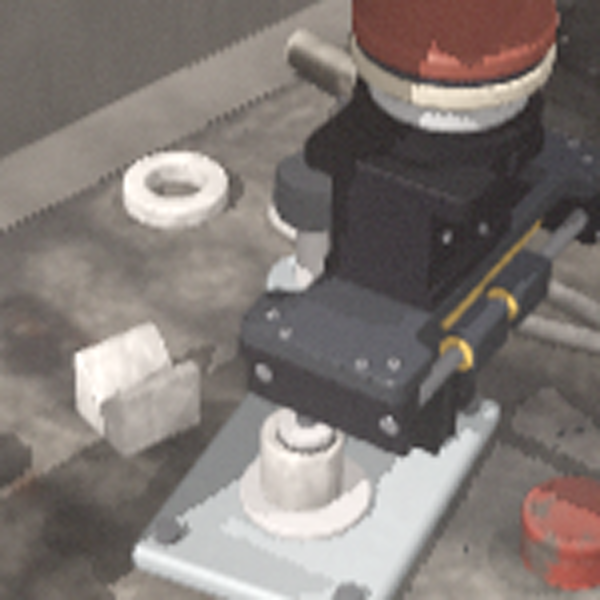

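>>> {"api": "apply_moves", "payload": {
  "deltas": "-1 -0.0006 0.0025 0 0 0 -1.5;-1 -0.0006 0.0025 0 0 0 -1.5;-1 0 0.0005 0 0 0 0;-1 0 0.0005 0 0 0 0;-1 0 0 0 0 0 0;-1 0 0 0 0 0 0;-1 0 0 0 0 0 0;-1 0 0 0 0 0 0"
}}

```text
t: 26.7
position: [0.5308, 0.0028, 0.1512]
eef_rot: [1.895, 2.506, 0.0]
ft_force: [-1.0, -2.6, -1.3]
finger_gap: 0.007
```

```bash
python3 arc.py 25
```

```text
26.75 [0.5308 0.0028 0.1512] F tool [-1.55 -1.8   1.81] rel hinge tool [-0.0918 -0.0252 -0.0093] yaw y 15.8
```

>>> {"api": "apply_moves", "payload": {
  "deltas": "-1 0 0.0005 0 0 0 0;-1 0 0.0005 0 0 0 0;-1 0 0.0005 0 0 0 0;-1 0 0.0005 0 0 0 0;-1 0 0 0 0 0 0;-1 0 0 0 0 0 0;-1 0 0 0 0 0 0;-1 0 0 0 0 0 0"
}}

```text
t: 27.55
position: [0.5327, 0.0033, 0.1513]
eef_rot: [1.894, 2.506, 0.0]
ft_force: [-1.6, -2.7, 0.1]
finger_gap: 0.004
```

```bash
python3 arc.py 26
```

```text
27.6 [0.5327 0.0033 0.1513] F tool [-2.09 -3.33  0.16] rel hinge tool [-0.0919 -0.0232 -0.0093] yaw y 15.8
```

View pics/b26.png

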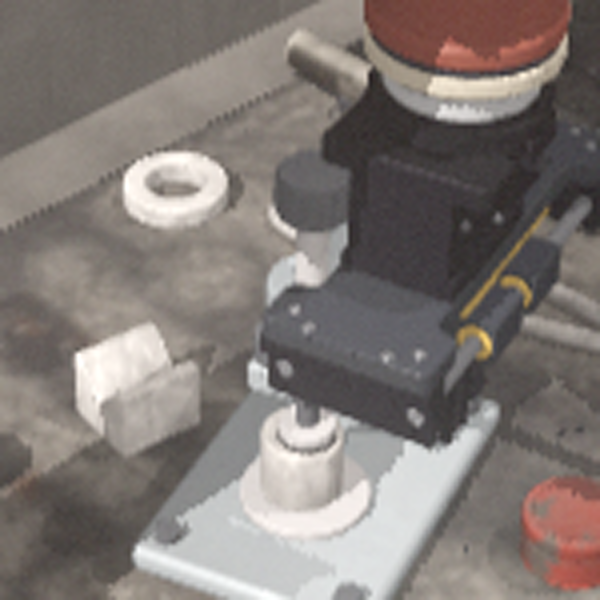

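>>> {"api": "apply_moves", "payload": {
  "deltas": "-1 0 0.001 0 0 0 0;-1 0 0.001 0 0 0 0;-1 0 0.001 0 0 0 0;-1 0 0.001 0 0 0 0;-1 0 0 0 0 0 0;-1 0 0 0 0 0 0;-1 0 0 0 0 0 0;-1 0 0 0 0 0 0"
}}

```text
t: 28.4
position: [0.5367, 0.0046, 0.1513]
eef_rot: [1.894, 2.506, 0.001]
ft_force: [-1.3, -1.9, -0.1]
finger_gap: 0.003
```

```bash
python3 arc.py 27
```

```text
28.45 [0.5367 0.0046 0.1513] F tool [-0.27 -0.72  0.22] rel hinge tool [-0.0917 -0.0191 -0.0093] yaw y 15.8
```

>>> {"api": "apply_moves", "payload": {
  "deltas": "-1 0 0.001 0 0 0 0;-1 0 0.001 0 0 0 0;-1 0 0.001 0 0 0 0;-1 0 0.001 0 0 0 0;-1 0 0 0 0 0 0;-1 0 0 0 0 0 0;-1 0 0 0 0 0 0;-1 0 0 0 0 0 0"
}}

```text
t: 29.25
position: [0.5381, 0.0048, 0.1511]
eef_rot: [-1.892, -2.503, 0.007]
ft_force: [-11.6, -4.8, 6.6]
finger_gap: 0.003
```

```bash
python3 arc.py 28
python3 - <<'E'
import pickle,cv2
from bench import camera
c=camera("top"); pickle.dump(c,open("top28.pkl","wb")); cv2.imwrite("pics/t28.png",cv2.resize(c["img"][100:300,180:420],None,fx=3,fy=3))
E
```

```text
29.3 [0.5381 0.0047 0.151 ] F tool [ -0.96 -12.23  -6.46] rel hinge tool [-0.0919 -0.0177 -0.0089] yaw y 15.8
```

View pics/b28.png

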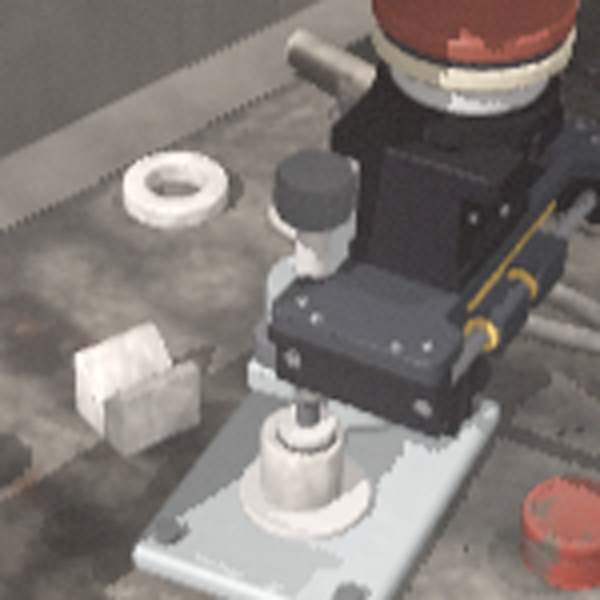

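View pics/t28.png

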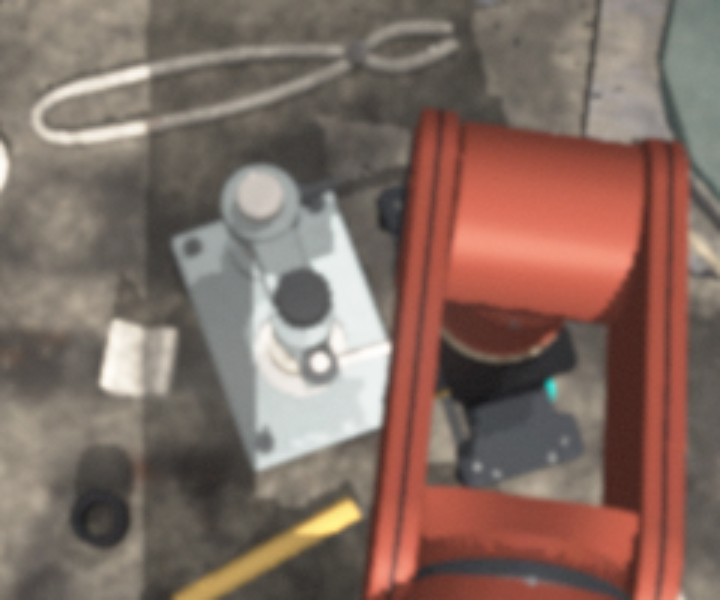

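>>> {"api": "apply_moves", "payload": {
  "deltas": "-1 0 0.0005 0 0 0 0;-1 0 0.0005 0 0 0 0;-1 0 0.0005 0 0 0 0;-1 0 0 0 0 0 0;-1 0 0 0 0 0 0;-1 0 0 0 0 0 0;-1 0 0 0 0 0 0;-1 0 0 0 0 0 0"
}}

```text
t: 30.15
position: [0.5383, 0.0048, 0.151]
eef_rot: [-1.891, -2.502, 0.01]
ft_force: [-16.7, -6.1, 10.3]
finger_gap: 0.005
```

```bash
python3 arc.py 29
```

```text
30.2 [0.5383 0.0048 0.151 ] F tool [ -0.75 -17.81  -9.16] rel hinge tool [-0.092  -0.0175 -0.0089] yaw y 15.8
```

>>> {"api": "apply_moves", "payload": {
  "deltas": "-1 0 -0.004 0 0 0 0;-1 0 -0.01 0 0 0 0;-1 0 -0.015 0 0 0 0;-1 0 -0.01 -0.03 0 0 0;-1 0 -0.01 -0.03 0 0 0;-1 -0.03 -0.03 -0.03 0 0 0;-1 -0.04 -0.02 0 0 0 0;-1 -0.04 -0.02 0 0 0 0"
}}

```text
t: 31.0
position: [0.4585, -0.132, 0.242]
eef_rot: [1.889, 2.504, 0.003]
ft_force: [0.3, -0.0, -0.3]
finger_gap: 0.003
```

>>> {"api": "apply_moves", "payload": {
  "deltas": "-1 -0.04 -0.02 0 0 0 0;-1 -0.04 -0.02 0 0 0 0;-1 -0.04 -0.02 0 0 0 0;-1 -0.04 0 0 0 0 0;-1 -0.02 0 0 0 0 0;-1 0 0 0 0 0 0;-1 0 0 0 0 0 0;-1 0 0 0 0 0 0"
}}

```text
t: 31.8
position: [0.4494, -0.3194, 0.24]
eef_rot: [-1.893, -2.507, -0.001]
ft_force: [-0.3, 0.3, 0.2]
finger_gap: 0.003
```

```bash
python3 arc.py 30
python3 - <<'E'
import pickle,cv2
from bench import camera
c=camera("top"); pickle.dump(c,open("top30.pkl","wb")); cv2.imwrite("pics/t30.png",cv2.resize(c["img"][140:290,200:400],None,fx=4,fy=4,interpolation=cv2.INTER_CUBIC))
E
```

```text
31.85 [ 0.4495 -0.3193  0.2401] F tool [-0.01 -0.51  0.37] rel hinge tool [-0.3793 -0.1917 -0.0983] yaw y 15.9
```

View pics/b30.png

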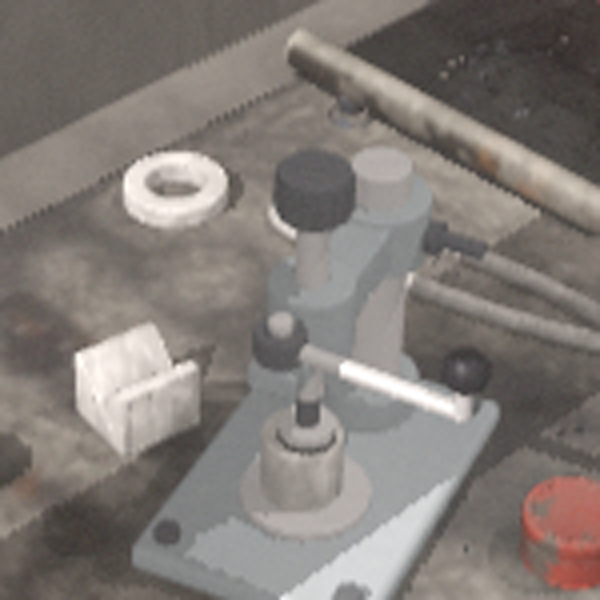

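View pics/t30.png

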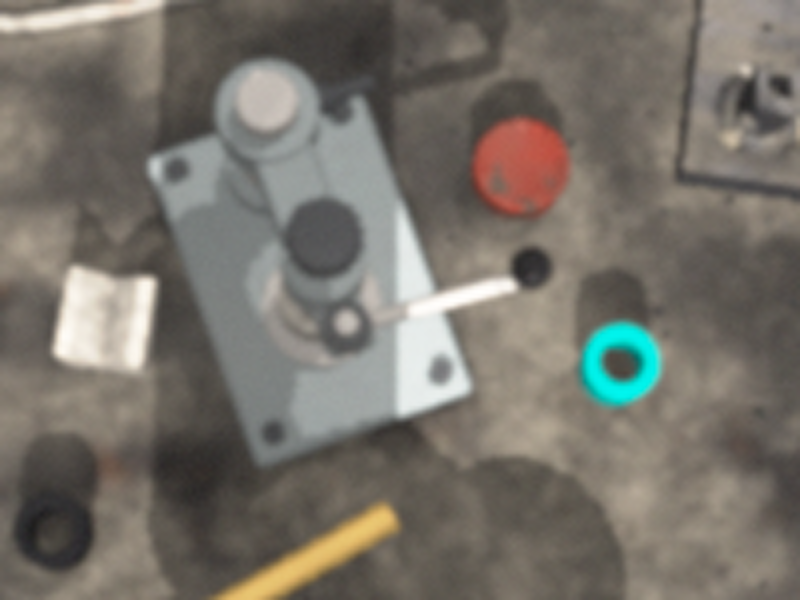

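Run:
```python
from h import *
s=load("scene30.pkl");t=load("top30.pkl");t0=load("top0.pkl")
p,e=two(s,(316.75,232.75),t,(332.75,206.75)); b=onz(t,332.75,206.75,.166); print(p,e,b)
for H in((.530,.098),(.531,.0985),(.529,.0975)):
    for q in(p,b):
        d=q[:2]-H; print(np.linalg.norm(d).round(4),np.radians(np.degrees(np.arctan2(d[1],d[0]))%360-199.3).round(3))
d0=load("scene0.pkl")
for box,n in(((395,0),"")),: pass
# bystanders moved? image difference
for a,bb,nm in((t0["img"],t["img"],"t"),):
    for n,(y0,y1,x0,x1) in dict(vblock=(200,236,208,244),tin=(166,196,314,346),drift=(262,310,232,302),turq=(218,244,342,370),black=(262,284,200,228)).items():
        A=cv2.cvtColor(a[y0:y1,x0:x1],6).astype(np.float32);B=cv2.cvtColor(bb[y0:y1,x0:x1],6).astype(np.float32)
        print(n,cv2.phaseCorrelate(A,B))
P=cloud(t);m=(abs(P[...,0]-.562)<.012)&(abs(P[...,1]-.1096)<.012)&(P[...,2]>.2)
print("head z",np.median(P[m],0))
# bush shift scene
a=d0["img"];c=s["img"]
A=cv2.cvtColor(a[252:276,256:298],6).astype(np.float32);B=cv2.cvtColor(c[252:276,256:298],6).astype(np.float32);print("bush",cv2.phaseCorrelate(A,B))
for k in(13,30):print(load(f"scene{k}.pkl")["img"][240:258,276].max(1).tolist())
```

```text
[0.55704051 0.00605541 0.16395702] 0.0006927175531371865 [0.55691493 0.00603949 0.166     ]
0.0958 1.52
0.0958 1.519
0.096 1.509
0.096 1.507
0.0956 1.531
0.0956 1.53
vblock ((0.0303768316675459, 0.09285463076594169), 0.8190945118297766)
tin ((-0.009396795000238711, -0.06418980760563464), 0.9736850286523501)
drift ((0.020560651158781695, 0.09081368805845358), 0.7742126716507806)
turq ((0.05490028849209949, 0.5061251174407833), 1.0032519112398595)
black ((0.06951804482711665, -0.0033862350221625093), 0.992825569709142)
head z [0.56168077 0.10926761 0.22121347]
bush ((0.21214676607641536, 1.1519348336071609), 0.534053628091459)
[133, 98, 121, 128, 130, 127, 156, 226, 243, 245, 230, 200, 143, 193, 236, 230, 217, 210]
[124, 90, 94, 93, 94, 90, 107, 167, 184, 180, 168, 145, 104, 140, 174, 170, 157, 155]
```

Run:
```python
from h import *
for k in(0,2,13,30):
    g=load(f"scene{k}.pkl")["img"].max(2).astype(float); g=g/g[255:266,270:285].mean()*200
    print(k,g[262,259:270].round().tolist(),g[262,282:296].round().tolist(),g[262:272,274].round().tolist())
```

```text
0 [163.0, 187.0, 188.0, 188.0, 190.0, 190.0, 179.0, 169.0, 169.0, 173.0, 173.0] [190.0, 195.0, 167.0, 205.0, 229.0, 230.0, 230.0, 231.0, 282.0, 298.0, 258.0, 205.0, 239.0, 274.0] [196.0, 190.0, 187.0, 190.0, 186.0, 191.0, 220.0, 233.0, 231.0, 231.0]
2 [198.0, 224.0, 219.0, 219.0, 220.0, 219.0, 205.0, 203.0, 202.0, 205.0, 205.0] [158.0, 157.0, 139.0, 167.0, 186.0, 188.0, 227.0, 240.0, 239.0, 240.0, 206.0, 167.0, 193.0, 219.0] [213.0, 204.0, 202.0, 203.0, 200.0, 195.0, 230.0, 243.0, 242.0, 243.0]
13 [197.0, 222.0, 217.0, 218.0, 219.0, 218.0, 207.0, 205.0, 204.0, 203.0, 204.0] [161.0, 158.0, 139.0, 168.0, 187.0, 188.0, 225.0, 240.0, 239.0, 239.0, 207.0, 169.0, 194.0, 217.0] [213.0, 205.0, 202.0, 204.0, 202.0, 196.0, 229.0, 242.0, 241.0, 243.0]
30 [168.0, 188.0, 188.0, 187.0, 188.0, 189.0, 179.0, 174.0, 170.0, 171.0, 171.0] [190.0, 190.0, 169.0, 204.0, 229.0, 231.0, 231.0, 230.0, 230.0, 231.0, 226.0, 207.0, 203.0, 206.0] [197.0, 188.0, 189.0, 190.0, 192.0, 190.0, 220.0, 234.0, 234.0, 232.0]
```

Bush edges are in the same pixels before and after. I'm handing in.

```bash
python3 -c "
from bench import hand_in,state
print(hand_in())"
```

```text
the job is handed in; nothing more can be done
None
```

The stop rod is down on the bush, the clamp lever is over at its end stop, and I handed the job in at about 32 s with the arm well clear of everything.

**Lowering the rod:** I pushed the head down with shut fingers. The nose met the bush with the head at about 0.222 m. I then pressed to a steady 8.3 N, so roughly 5.5 N on the bush after slide friction of about 2.5 to 3 N.

**Locking the lever:** I pushed the ball round its arc. It stopped moving while the pushing force rose to about 18 N, which I took as the end stop.

**Last checks:**
- **Lever:** the ball triangulated to about 1.51 to 1.53 rad, so at its 1.5 rad stop within measuring error.
- **Rod:** the nose and rubber edges showed no shift after clamping compared with the firm-contact picture. The head's depth reading was 0.221 m.
- **Bush:** its edges were in the same pixels before and after.
- **Bystanders:** the vee block, tin and drift were within 0.1 pixel of where they started.

**Two readings disagreed:** image matching gave 1.2 pixels for the bush (low confidence) and 0.5 pixel for the turquoise look-alike. I put both down to moving shadows. The bush edges contradict the first; I never went near the turquoise piece but did not check it another way.

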